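# Switch on the hob under the saucepan

### The job

A saucepan stands on one of the two black glass hobs, left or right as the robot sees them. Switch that hob on: with the fingertips, lightly press the large round key on the same side of the control panel (left key for the left hob, right key for the right hob) right down and keep it down for two seconds (a long press), then take the hand away so that the key comes up again. Press no other key, lift nothing, and leave the panel, the pan and everything round it where they stand.

Things in the scene. Friction and masses are not known exactly. Their poses are not given: they have to be found in the camera images.
- panel: low aluminium control panel, loose, 1.2 kg, 124 mm deep (x) by 174 wide (y), case top at 24 mm; near the gap between the hobs, turned up to 0.35 rad. Origin: centre of the underside; x away from the robot, y left, z up. Black spring keys stand 10 mm out of it (tops at 34 mm): two large round ones at x +28, y +45 (left) and -45 mm (right); two small square ones at x -34, y +-45 mm
- key_big_left_top (a point): centre of the top face of the left large round key, 34 mm across; axes as the panel's (moves down with the key)
- key_big_left (a joint): travel of the left big key: 0 = up, grows as it is pressed, 0.005 m = fully down; the spring takes about 2 N to start and 5 N fully down and lifts the key again when let go
- key_big_right_top (a point): centre of the top face of the right large round key, 34 mm across; axes as the panel's (moves down with the key)
- key_big_right (a joint): travel of the right big key: 0 = up, grows as it is pressed, 0.005 m = fully down; the spring takes about 2 N to start and 5 N fully down and lifts the key again when let go
- key_small_left_top (a point): centre of the top face of the left small square key, 20 mm wide; axes as the panel's (moves down with the key)
- key_small_left (a joint): travel of the left small key: 0 = up, grows as it is pressed, 0.005 m = fully down; the spring takes about 2 N to start and 5 N fully down and lifts the key again when let go
- key_small_right_top (a point): centre of the top face of the right small square key, 20 mm wide; axes as the panel's (moves down with the key)
- key_small_right (a joint): travel of the right small key: 0 = up, grows as it is pressed, 0.005 m = fully down; the spring takes about 2 N to start and 5 N fully down and lifts the key again when let go
- saucepan: steel saucepan, 147 mm bowl, 75 mm high, with a tube handle that rises to 93 mm, 315 mm long over all, loose, on the left hob (y 0.31 to 0.71 m) or the right one (y -0.22 to 0.28 m; both x 0.30 to 0.72 m, flush), handle roughly towards the robot. Origin: under the middle of its whole length; bowl centre at its own y +84 mm, handle to -y
- onion: steel container of diced onion, 109 x 177 x 65 mm, no handle, standing on the other hob; origin at the centre of its underside
- spoon: tasting spoon, 192 mm long, on the fixed white cutting board right of the hobs; origin under its middle, long axis x
- cup: steel sauce cup, 65 mm across, 42 mm high, behind the panel; origin at its underside
- tape: roll of label tape, 60 mm across, 24 mm high, behind the panel; origin at its underside
- timer: round twist timer, 66 mm across, 42 mm high, in front of the panel; not part of the controls; origin at its underside
- tin: spice shaker, 55 mm across, 94 mm high, at the front of the right hob; origin at its underside
There are look-alikes about, which are no part of the job. There is more than one size of the panel; the job needs the larger.

How it is judged:
On the way:
1. the large round key on the saucepan's side is held down by the fingers (at least 3.5 of its 5 mm) for 1.5 s (contact force between the fingers and panel above 0.5 N and ((world y of saucepan above 0.28 m and value of joint key_big_left above 0.0035 m) or (world y of saucepan below 0.28 m and value of joint key_big_right above 0.0035 m))), for 1.5 s.
At the end, for the whole second after the job is handed in: all four keys are up again (within 1.5 mm); the panel and the saucepan are at rest within 12 mm, and the onion container, sauce cup, label tape, timer, spice shaker and spoon within 15 mm, of where they started (value of joint each of key_big_left, key_big_right, key_small_left, key_small_right below 0.0015 m and distance of each of saucepan, panel from where it was at the start of the episode below 0.012 m and distance of each of onion, cup, tape, timer, tin, spoon from where it was at the start of the episode below 0.015 m and linear speed of each of panel, saucepan below 0.02 m/s); the robot touches nothing.
It fails at once if a small square key is pressed (2.5 mm) (value of joint any of key_small_left, key_small_right above 0.0025 m).
It fails at once if the large key of the other hob is pressed (2.5 mm) ((world y of saucepan above 0.28 m and value of joint key_big_right above 0.0025 m) or (world y of saucepan below 0.28 m and value of joint key_big_left above 0.0025 m)).
It fails at once if the panel or a key is pressed harder than 20 N (contact force between the arm and panel above 20 N).
It fails at once if the panel or the saucepan is shifted or lifted more than 12 mm (distance of any of panel, saucepan from where it was at the start of the episode above 0.012 m).
It fails at once if a bystander is shifted or lifted more than 15 mm, or something is tipped by more than 0.2 rad (distance of any of onion, cup, tape, timer, tin, spoon from where it was at the start of the episode above 0.015 m or angle between any of panel, saucepan, cup, tape, timer, tin, onion's own z axis and vertical above 0.2 rad).
It also fails if it takes over 29 s, if anything falls off the work surface, if the arm or the gripper's body presses on something with over 40 N, if the wrist force passes 120 N, or if a joint passes its speed limit or range.

### The arm

A 7-joint arm with a two-finger parallel gripper is mounted at the origin on a cart in front of the work surface, level with it; the furniture and walls round the work are solid. World frame = base frame: x ahead of the robot, y to its left, z up, the work surface at z = 0. Lengths are in m, angles in rad, forces in N, time in s.
With the tool pointing down it reaches from about 0.425 to 0.825 m from the base axis. Payload 3.6 kg.
Tool frame: the origin (TCP) lies where the fingers leave the gripper's body, on its centre line; the fingertips stand 73 mm ahead of it and the grasp point (between the pads) lies 54 mm ahead of it; z points along the fingers, y is the line along which they close (so a half turn about z gives the same grasp; the last joint's range is limited). The gripper opens to 85 mm and grips with 20 to 120 N. Pads are 22 mm wide; open, the fingers measure 114 mm over their backs; the gripper's body (76 mm by 85 mm) begins 54 mm behind the grasp point. The pads swing forward as they close: fully open they stand 13 mm farther back than shut.
Start: joints at [-1.329, 0.615, -0.013, 1.423, 0.008, 1.103, -0.04], TCP at [0.172, 0.627, 0.304] pointing down, gripper open.
Joint ranges: [-3.12, 3.12], [-0.3, 2.06], [-1.34, 1.32], [0.26, 2.42], [-1.36, 4.5], [0.01, 1.98], [-2.84, 2.84]. Speed limits (rad/s): [2.79, 2.79, 3.14, 3.14, 3.14, 3.14, 3.14].

### API

Orientations are given as a unit quaternion [x, y, z, w].
In Python, from station import arm, snapshot, camera_info, ticket gives the robot as it stands. Calls block until the motion is done:
- arm.movep(position, orientation): joint-space move of the TCP to a pose.
- arm.line_to(position, velocity=0.15, ori=None): straight line of the TCP; ori=None keeps the orientation; velocity is the mean speed in m/s.
- arm.move_j(angles): joint-space move.
- arm.move_gripper(opening, effort=None): opening from 0.0 (shut) to 1.0 (fully open); effort is the grip in N (None keeps the last); returns when the fingers have stopped.
- arm.pause(seconds).
- arm.ik(position, orientation): joint angles nearest the present ones, or None.
- snapshot(name): name is "side" or "top" or "wrist"; returns the picture (480x640x3 uint8, blue, green, red); there is no depth.
- camera_info(name): a dict with "fx", "fy", "cx", "cy" (pixels), "R" (3x3) and "t" (3): a world point X has camera coordinates R X + t; the wrist camera has in their place "T_tool_cam" (4x4, takes a point from camera to tool coordinates, whose origin is the TCP and whose axes are the flange's). Camera axes: x right, y down, z forward; pixel columns grow to the right and rows downward; lengths in m; the calibration is good to about 2 mm. The wrist camera is an equidistant fisheye: a pixel r from the principal point sees the ray r / f radians off the axis. A picture is of the moment at which its call begins: read the wrist's pose just before it. camera_info takes no time and is no camera call.
A pose or a line that the arm cannot do raises arm.MotionError and nothing moves.
- ticket.finish_job(): hands the job in; it is judged then, once.
Readings, each from a call of its own:
- arm.read_time(): time.
- arm.read_joint_positions(): joint angles.
- arm.read_dq(): joint speeds.
- arm.read_effort(): joint torques, N m.
- arm.read_tool_pos(): TCP position.
- arm.read_eef_rot(): TCP orientation.
- arm.read_ft_force(): force on the tool from outside, world axes, zero at the start.
- arm.read_wrist_torque(): the same for the moment, N m.
- arm.read_opening(): opening from 0.0 (shut) to 1.0 (fully open).
- arm.read_finger_force(): force on a finger pad.
Only numpy, scipy, OpenCV 4.12 (cv2) and the standard library are available. Lean on these libraries where they do the work, as an engineer would, in place of code of your own. Each camera call takes 0.05 s, during which the arm holds its last target. There are 200 camera calls.

## Working session

There is one attempt and no reset: what is moved stays moved. The work goes in short steps, each a Python script; the robot and the scene stay as the last script left them, time stands still between calls to the robot, and variables do not carry over. Pictures are saved under pics/ and viewed, at most 10 in all, crops included, and the job is handed in when it is done.

```bash
mkdir -p pics; ls
python3 - <<'E'
from station import *
import cv2
for n in("top","side"):
    cv2.imwrite(f"pics/{n}0.png",snapshot(n)); print(n,camera_info(n))
print(camera_info("wrist"),arm.read_time(),arm.read_tool_pos(),arm.read_eef_rot())
E
```

```text
pics
top {'fx': 573.1715154289566, 'fy': 573.1715154289566, 'cx': 317.2125781824871, 'cy': 239.03010660880958, 'R': array([[-0.02832996, -0.99941546, -0.01913531],
       [-0.99675798,  0.02968643, -0.07478137],
       [ 0.07530571,  0.01695472, -0.99701634]]), 't': array([0.13259874, 0.49933072, 1.51286696])}
side {'fx': 436.7986510531043, 'fy': 436.7986510531043, 'cx': 325.7342531319199, 'cy': 239.63390138813799, 'R': array([[ 0.99981788,  0.0041405 ,  0.01862957],
       [ 0.01875354, -0.39407755, -0.91888584],
       [ 0.00353685,  0.91906787, -0.39408343]]), 't': array([-0.51829983,  0.08917059,  1.24342413])}
{'fx': 371.64829954431775, 'fy': 371.64829954431775, 'cx': 319.361824876475, 'cy': 235.0620612717877, 'T_tool_cam': array([[-3.83089423e-04, -9.53378536e-01, -3.01776772e-01,
         7.76310920e-02],
       [ 9.99999763e-01, -5.37714052e-04,  4.29309726e-04,
        -5.87800939e-04],
       [-5.71564289e-04, -3.01776536e-01,  9.53378516e-01,
        -6.96559667e-02],
       [ 0.00000000e+00,  0.00000000e+00,  0.00000000e+00,
         1.00000000e+00]])} 0.1 [0.17186515 0.62634422 0.30286065] [ 1.33479774e-01  9.91050872e-01 -1.13888219e-03 -1.45739393e-04]
```

View pics/top0.png

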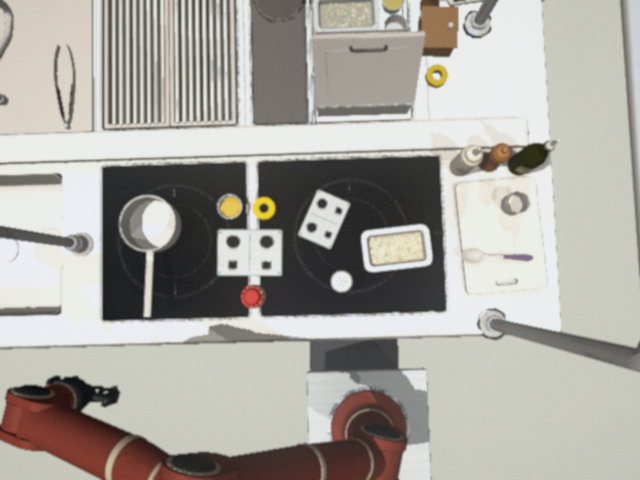

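View pics/side0.png

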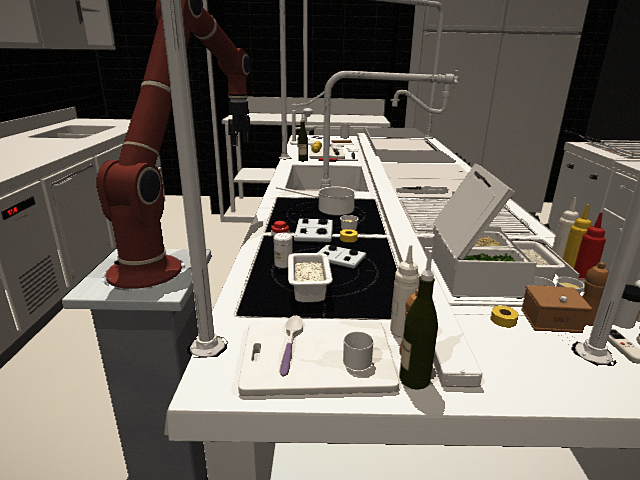

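The pan (bowl about (150,223)) is on the left hob. There are two panel candidates: one at (250,252), about 65x45 px or 171x118 mm, in the gap with the timer in front and the cup and tape behind. The other, at (323,219), is smaller, turned, and stands on the right hob. The first fits, so I'll confirm it in a crop.

Run:
```python
import cv2
i=cv2.imread("pics/top0.png")[180:312,200:376]
cv2.imwrite("pics/crop0.png",cv2.resize(i,None,fx=4.5,fy=4.5,interpolation=cv2.INTER_CUBIC))
```

```text
(no output)
```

View pics/crop0.png

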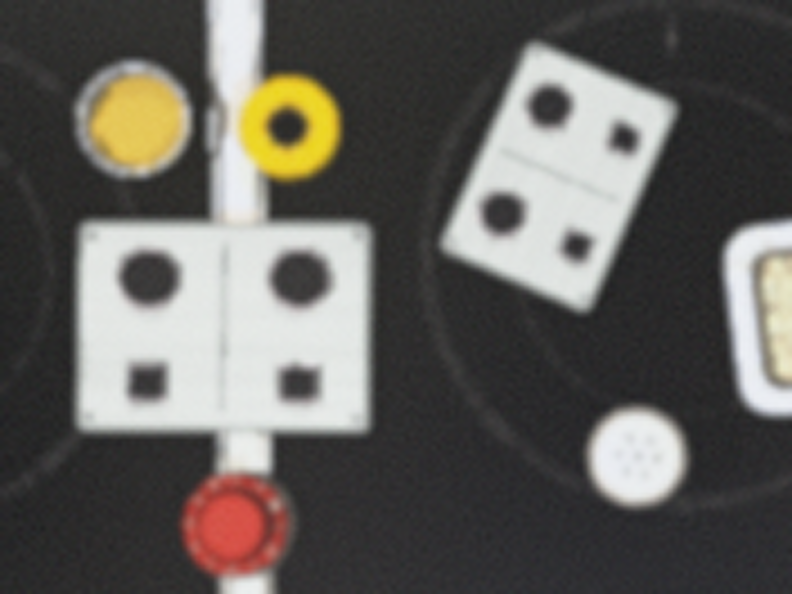

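```bash
cat > h.py <<'E'
import numpy as np
from station import *
def px2w(uv,z,c):
    d=c["R"].T@np.array([(uv[0]-c["cx"])/c["fx"],(uv[1]-c["cy"])/c["fy"],1]); o=-c["R"].T@c["t"]
    return o+d*(z-o[2])/d[2]
E
python3 - <<'E'
from h import *
from scipy.spatial.transform import Rotation as Ro
c=camera_info("top")
P=[px2w((200+(u+.5)/4.5-.5,180+(v+.5)/4.5-.5),.034,c) for u,v in[(150,277),(300,278),(147,382),(299,383)]]
for p in P: print(p.round(4))
n=np.linalg.norm;print(n(P[0]-P[1]),n(P[2]-P[3]),n(P[0]-P[2]),n(P[1]-P[3]))
d=P[0]-P[1]+P[2]-P[3];print("yaw",np.arctan2(-d[0],d[1]))
print("pan",px2w((150,223),.07,c), Ro.from_quat(arm.read_eef_rot()).as_matrix().round(2))
for q in([0,1,0,0],[1,0,0,0],[.7071,.7071,0,0],[.7071,-.7071,0,0]):
    j=arm.ik([P[0][0],P[0][1],.2],q);print(q,None if j is None else np.round(j,2))
E
```

```text
[0.5029 0.3418 0.034 ]
[0.4997 0.2531 0.034 ]
[0.441  0.3446 0.034 ]
[0.4378 0.255  0.034 ]
0.08872445972647014 0.08963461860942672 0.06196166288792288 0.06188005777290633
yaw -0.03591886500424899
pan [0.55406023 0.5517784  0.07      ] [[-0.96  0.26 -0.  ]
 [ 0.26  0.96 -0.  ]
 [-0.   -0.   -1.  ]]
[0, 1, 0, 0] [-0.59  0.66 -0.07  1.67  0.06  0.81  0.89]
[1, 0, 0, 0] [-1.02  0.75  0.67  1.68 -0.57  0.91 -1.69]
[0.7071, 0.7071, 0, 0] [-0.8   0.68  0.27  1.68 -0.23  0.82 -0.42]
[0.7071, -0.7071, 0, 0] [-0.35  0.7  -0.47  1.66  0.39  0.87  2.16]
```

Spacings (89/62 mm against 90/62) and yaw -0.036 fit the large panel. The pan is at y≈0.55, on the left hob, so the left big key at (0.503, 0.342) is the one. I'll move above it and check from near.

Run:
```python
from h import *
import cv2
arm.move_gripper(0.0,20)
arm.movep([.503,.342,.21],[0,1,0,0])
print(arm.read_time(),arm.read_tool_pos(),arm.read_eef_rot(),arm.read_opening(),arm.read_ft_force())
i=snapshot("wrist");cv2.imwrite("pics/w1.png",i)
cv2.imwrite("pics/t1.png",snapshot("top"))
```

```text
2.5083 [0.50204134 0.34388781 0.21031495] [-1.35384247e-03  9.99998710e-01  8.60252529e-04 -8.82494344e-05] 0.0006378807989257327 [0.13241741 0.57259247 0.59365378]
```

View pics/w1.png

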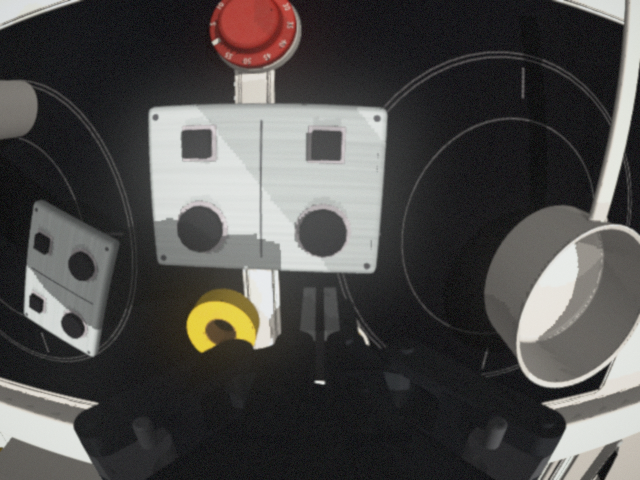

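The wrist view (robot side at the top) shows the left big key at (323,233), the right big key at (201,229), and the small keys at (326,144) and (198,144). The shut fingers are at about (319,300).

Run:
```python
from h import *
from scipy.spatial.transform import Rotation as Ro
c=camera_info("wrist");T=np.array(c["T_tool_cam"])
p=np.array([0.50204134,0.34388781,0.21031495]);R=Ro.from_quat([-1.35384247e-03,9.99998710e-01,8.60252529e-04,-8.82494344e-05]).as_matrix()
for uv in[(323,232),(201,229),(326,144),(198,144)]:
    a=np.array([uv[0]-c["cx"],uv[1]-c["cy"]])/c["fx"];th=np.hypot(*a)
    d=np.r_[a/th*np.sin(th),np.cos(th)]
    d=R@T[:3,:3]@d;o=p+R@T[:3,3];print((o+d*(.034-o[2])/d[2]).round(4))
```

```text
[0.4999 0.3464 0.034 ]
[0.4977 0.2593 0.034 ]
[0.4394 0.3481 0.034 ]
[0.4374 0.2613 0.034 ]
```

Both cameras agree to about 4 mm, so the target is (0.501, 0.344). Now I'll press, guarded by force.

Run:
```python
from h import *
x,y=.501,.344
arm.line_to([x,y,.115],.12)
F=lambda:np.mean([arm.read_ft_force() for _ in range(5)],0)
f0=F();print(arm.read_time(),f0,arm.read_tool_pos())
z=.115;t0=arm.read_time();f=0
while z>.096 and f<6.5 and arm.read_time()-t0<13:
    z-=.001 if f<3.5 else .0005
    arm.line_to([x,y,z],.02)
    f=(F()-f0)[2]
    print(round(z,4),round(f,2),arm.read_tool_pos().round(4)[2],round(arm.read_time(),2))
ok=f>=6.5
if ok:
    arm.pause(1.1);print(F()-f0,arm.read_tool_pos());arm.pause(1.1)
    print(F()-f0,arm.read_time())
    arm.line_to([x,y,.13],.05); arm.line_to([x,y,.21],.15)
print(ok,arm.read_time(),F()-f0)
```

```text
3.55 [0.14007823 0.32431774 0.08159444] [0.50147593 0.34434817 0.11569715]
0.114 0.49 0.1146 3.8
0.113 0.1 0.113 4.05
0.112 0.17 0.1119 4.3
0.111 -0.05 0.1109 4.55
0.11 0.06 0.1099 4.8
0.109 -0.41 0.1089 5.05
0.108 -0.07 0.1079 5.3
0.107 0.4 0.107 5.55
0.106 1.57 0.1062 5.8
0.105 2.36 0.1051 6.05
0.104 3.47 0.1041 6.3
0.103 3.35 0.1031 6.55
0.102 3.71 0.1021 6.8
0.1015 5.95 0.1018 7.05
0.101 7.9 0.1018 7.3
[-1.4185876  -1.36900648  7.74204622] [0.50106213 0.34406645 0.10177672]
[-0.53692135 -1.74595381  7.77289255] 9.5
True 10.9167 [-0.86460867 -0.93761897 -0.16461301]
```

The key reached its stop (5 mm travel, 7.8 N) and was held for 2.2 s before release. I'll check that nothing has moved.

Run:
```python
from h import *
import cv2
p=arm.read_tool_pos();i=snapshot("wrist");cv2.imwrite("pics/w2.png",i)
a=cv2.imread("pics/w1.png");g=lambda m:np.float32(cv2.cvtColor(m,6))[90:285,140:400]
print(p,arm.read_time(),cv2.phaseCorrelate(g(a),g(i)))
cv2.imwrite("pics/cmp.png",np.hstack([a,i])[80:290,:].repeat(1,0)[:, np.r_[130:410,770:1050]])
```

```text
[0.50048413 0.34358287 0.20917032] 10.9667 ((1.0535499048306463, 3.1326316437541806), 0.696288811771958)
```

View pics/cmp.png

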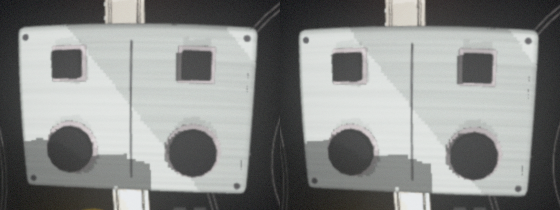

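Before (left half) and after (right half), the panel and all four keys look the same. The 1–3 px shift matches the 2 mm change in wrist pose. I'm handing in.

```bash
python3 -c "
from station import *
print(ticket.finish_job())"
```

```text
the job is handed in; nothing more can be done
None
```

I pressed the left large key (the pan is on the left hob) down to its stop at about 7.8 N, held it for 2.2 s and released it; in the wrist view all four keys were up and the panel had not moved, and I handed the job in (no verdict was returned).

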